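# Change the cutting disc on a vegetable cutter

### The job

Change the vegetable cutter over from grating to slicing: lift the grating disc off the spindle and stand it in the free hole of the white disc stand, then take the slicing disc (the smooth plate with two long straight knives) and seat it in the spindle with its drive slot over the two dogs, fully home. Lower each disc in gently without dropping it, and leave the fine shredding disc and everything else where it is.

Things in the scene. Friction and masses are not known exactly. Their poses are not given: they have to be found in the camera images.
- slicer_grip (a point): Slicing disc, loose, 0.45 kg: smooth aluminium plate 140 mm across, 4 mm thick, two long straight knives; stands in one of the stand's two filled holes, any yaw. Point: centre of its grey grip bar (70 long, 22 wide, 30 mm high), on the disc's axis, 27 mm above the plate's top; x along bar, z up. Same after a half turn.
- slicer_face (a point): Flange underside of the slicing disc, on its axis, 49 mm below the grip centre, same axes. Flange 66 mm across. A drive slot 14.5 mm wide, 11 mm deep, edges chamfered, runs right across it along x (parallel to the grip bar). Below it the steel tapered shank: 44 mm long, 32 mm across at the flange, 20 mm near its chamfered tip.
- grater_grip (a point): Grating disc, loose: sizes, grip bar, flange, slot, shank and weight as the slicing disc, but its plate is covered with rings of large punched teeth (8 mm). At the start it is seated in the cutter's spindle. Point: centre of its grip bar, 49 mm above the flange underside; x along bar and slot, z up.
- shredder_grip (a point): Fine shredding disc, loose: same sizes again, plate covered with rings of small holes (4 mm). It stands in the stand beside the slicing disc and stays there. Point: centre of its grip bar, same axes.
- spindle_nose (a point): Upright steel drive spindle in the middle of the cutter's open chamber. Point: centre of its flat end face (64 mm across, 85 mm above the table); x along the line through the two dogs, z up. Tapered bore fits the shank, 33 mm across at the mouth. A disc is home when its flange lies on this face: grip centre 49 mm above this point. Turns about z with light drag (0.06 N m).
- dog (a point): One of the spindle's two drive dogs (the other opposite, across the bore): blocks standing 9 mm up from the end face, 11 mm wide, 12 mm long, outer ends 31 mm from the axis, edges chamfered. Point: centre of its top, 25.5 mm from the axis; axes as the spindle. A disc whose slot is not over the dogs stands 9 mm too high.
- cutter: Vegetable cutter, fixed: round open aluminium chamber, 188 mm across outside, 174 inside, rim 113 mm above the table; chute on its +x side (to 220 mm from the axis, 107 mm high), white drive housing on its +y side (125 to 275 mm from the axis, 165 mm high). A fixed steel pan stands at the chute's end. Origin on the table under the spindle's axis.
- free_hole (a point): Disc stand, fixed: white board 200 x 230 mm, top 60 mm above the table, three round holes 41 mm across; shanks hang through, flanges lie on the board. Point: centre of the hole that starts empty, at the board's top; the filled holes are at x -132, y +76 and -76 mm from it in its axes. A disc standing here has its grip centre 49 mm above this point.
- thermometer: White probe thermometer, 190 mm long, lying near the cutter; stays. Origin where the probe leaves the case, on its underside.
- brush: Cleaning brush, 190 mm long, lying in front of the stand; stays. Origin under its middle.
- pusher: White plastic feed pusher, 52 mm across and 135 mm high, standing by the stand; stays. Origin under its centre.
- cup: Steel mug, 72 mm across and 75 mm high, standing by the stand; stays. Origin under its centre.
- spoon: Steel serving spoon, 200 mm long, lying between the stand and the cutter; stays. Origin under its middle.
There are look-alikes about, which are no part of the job. What is shaped like the part that bears grater_grip but purple is not meant.

How it is judged:
By the outcome, as a careful person would: the job done as asked, in the order asked, and still so for the second after the job is handed in, with the robot touching nothing.
It also fails if it takes over 61 s, if anything falls off the work surface, if the arm or the gripper's body presses on something with over 40 N, if the wrist force passes 120 N, or if a joint passes its speed limit or range.

### The arm

A 7-joint arm with a two-finger parallel gripper is mounted at the origin on the work surface. World frame = base frame: x ahead of the robot, y to its left, z up, the work surface at z = 0. Lengths are in m, angles in rad, forces in N, time in s.
With the tool pointing down it reaches from about 0.35 to 0.9 m from the base axis. Payload 8.1 kg.
Tool frame: the origin (TCP) lies at the centre of the arm's flange, where the gripper is bolted on; the fingertips stand 178 mm ahead of it and the grasp point (between the pads) lies 159 mm ahead of it; z points along the fingers, y is the direction in which the jaws open and shut (so a half turn about z gives the same grasp; the last joint's range is limited). The gripper opens to 92 mm and grips with 3 to 60 N. Pads are 19 mm wide; open, the fingers measure 130 mm over their backs; the gripper's body (75 mm by 190 mm) begins 47 mm behind the grasp point.
Start: joints at [1.053, 0.434, 0.025, 1.573, -0.012, 1.134, -0.075], TCP at [0.252, -0.572, 0.405] pointing down, gripper open.
Joint ranges: [-2.62, 2.62], [-0.44, 2.09], [-1.27, 1.32], [0.08, 2.57], [-1.32, 4.46], [0.12, 2], [-2.74, 2.74]. Speed limits (rad/s): [2.22, 2.22, 3.01, 3.01, 3.14, 3.14, 3.14].

### API

Orientations are given as a rotation vector (axis times angle).
In Python, from cell import arm gives the robot as it stands. The module is installed in compiled form; this text tells all that it offers.
- The arm moves only by the tool move_arm, never from a script. Its argument "steps" is a list of rows, each a list of 4 numbers: the shift along the tool's x, y, z in mm, then the turn about the tool's z in rad. In form: [[x, y, z, twist], ...]. A call has 1 to 20 rows; each row is the pose to reach, as a shift and turn from the pose commanded when the call began, along the tool's axes at that moment; what a row does not reach only later rows make up. A row lasts 1/8 s, in which the tool goes at most 62.5 mm and 10.7 degrees, less where a joint would pass 70% of its speed; a pose out of reach is approached as far as the arm can. A call with a gripper value outside its range is refused whole. "grip" is the finger opening in mm, from 0 to 91.8, set as the call begins (left out, the last holds). The fingers move at their own pace and stop on an object; "grip_force" is the grip in N (left out, the last holds). Time passes only in rows, so rows that repeat a pose let the fingers close. It gives the time, the measured TCP pose, the force and the opening at its end, in the units of the state.
- arm.observe(): the state, without advancing time (a new reading comes with each control period).
- arm.get_image(name): name is "scene" or "top"; returns the picture (400x640x3 uint8, red, green, blue); there is no depth.
- arm.camera_info(name): a dict with "mtx" (3x3 intrinsics, pixels), "dist_coeffs" ([k1, k2, p1, p2, k3] as OpenCV has them; the pictures are not rectified), "pose" (4x4, takes a point from camera to world coordinates). Camera axes: x right, y down, z forward; pixel columns grow to the right and rows downward; lengths in m; the calibration is good to about 2 mm. A picture is of the moment at which its call begins. camera_info takes no time and is no camera call.
- arm.sign_off(): hands the job in, once; it reports no verdict.
The state is a dict: "clock": time; "joints": joint angles; "dq": joint speeds; "joint_efforts": joint torques, N m; "position": TCP position; "ee_rot": TCP orientation; "force": force on the tool from outside, world axes, zero at the start; "ft_torque": the same for the moment, N m; "width": opening from 0.0 (shut) to 1.0 (fully open).
Only numpy, scipy, OpenCV 4.12 (cv2) and the standard library are available. Lean on these libraries where they do the work, as an engineer would, in place of code of your own. Each camera call takes 0.05 s, during which the arm holds its last target.

## Working session

There is one attempt and no reset: what is moved stays moved. The work goes in short steps, Python scripts to look and compute and a tool call to move; the robot and the scene stay as the last step left them, time stands still between calls to the robot, and variables do not carry over. Pictures are saved under pics/ and viewed, and the job is handed in when it is done.

Besides the shell and the picture viewer there is one more tool, called after "Emit:" by a JSON object that holds its "fn" and its "kwargs". move_arm: Moves the arm, as the interface text tells. Its arguments: {"type":"object","properties":{"steps":{"type":"array"},"grip":{"type":"number"},"grip_force":{"type":"number"}},"required":["steps"]}

```bash
mkdir -p pics
python3 - <<'E'
from cell import arm
import cv2,json
s=arm.observe();print(s)
for n in("scene","top"):
    im=arm.get_image(n);cv2.imwrite(f"pics/{n}0.png",im[:,:,::-1])
    c=arm.camera_info(n);print(n,c)
E
```

```text
{'clock': 0.0, 'joints': array([ 1.05340491,  0.43519581,  0.02496928,  1.57408985, -0.0116065 ,
        1.13401367, -0.07509912]), 'dq': array([ 5.76947374e-04,  2.79209835e-05, -1.65729179e-03, -1.31987389e-04,
        3.20235282e-04,  2.99587701e-04,  5.07646560e-04]), 'joint_efforts': array([-2.02060750e-03, -6.67865539e+01,  9.84020345e-01, -3.14465475e+01,
       -6.04457804e-02,  4.25900705e-02,  1.36450003e-04]), 'position': array([ 0.25175214, -0.5717954 ,  0.40396441]), 'ee_rot': array([-3.07282889e+00, -6.46479283e-01,  7.08543051e-04]), 'force': array([ 0.11216685, -0.44434521,  0.2129452 ]), 'ft_torque': array([-0.05423562,  0.02667821, -0.04413555]), 'width': 1.00084843383736}
scene {'mtx': array([[479.21265428,   0.        , 314.69861521],
       [  0.        , 479.21265428, 198.36152461],
       [  0.        ,   0.        ,   1.        ]]), 'dist_coeffs': array([0.03035496, 0.        , 0.        , 0.        , 0.        ]), 'pose': array([[-0.63331326,  0.47947853, -0.60746576,  1.23463368],
       [ 0.77363748,  0.37197825, -0.51294954,  0.48472314],
       [-0.01998424, -0.79481603, -0.60652132,  0.74397671],
       [ 0.        ,  0.        ,  0.        ,  1.        ]])}
top {'mtx': array([[429.80598338,   0.        , 318.25510092],
       [  0.        , 429.80598338, 192.09643067],
       [  0.        ,   0.        ,   1.        ]]), 'dist_coeffs': array([-0.11212431,  0.        ,  0.        ,  0.        ,  0.        ]), 'pose': array([[ 0.02051342, -0.99601261,  0.08682216,  0.48539177],
       [-0.99977929, -0.02082969, -0.00273825, -0.08183371],
       [ 0.00453581, -0.08674683, -0.99622006,  1.09378654],
       [ 0.        ,  0.        ,  0.        ,  1.        ]])}
```

View pics/scene0.png

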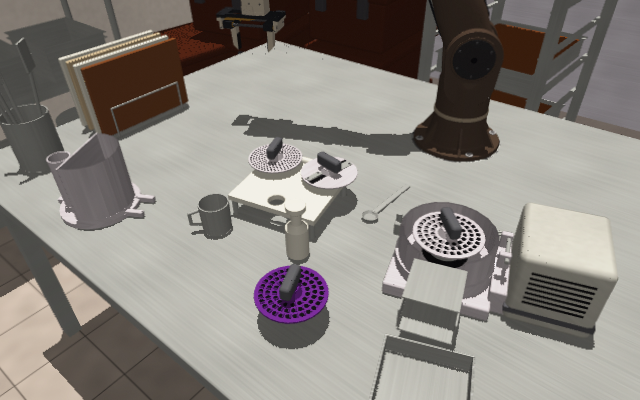

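View pics/top0.png

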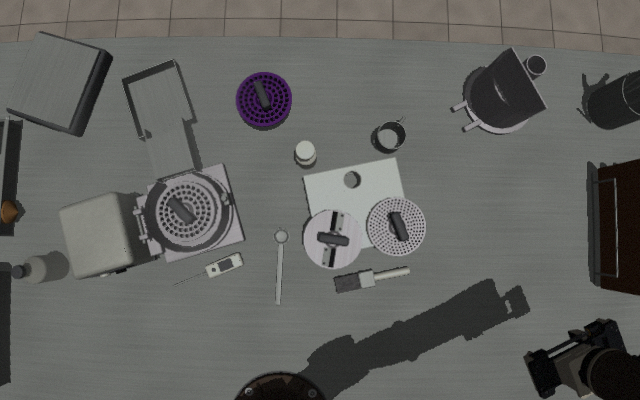

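```bash
cat > h.py <<'E'
import numpy as np,cv2
from cell import arm
def ray(cam,px):
    c=arm.camera_info(cam);p=cv2.undistortPoints(np.array([[px]],float),c["mtx"],c["dist_coeffs"])[0,0]
    T=c["pose"];d=T[:3,:3]@np.array([p[0],p[1],1]);return T[:3,3],d
def onz(cam,px,z):
    o,d=ray(cam,px);return o+d*(z-o[2])/d[2]
def proj(cam,P):
    c=arm.camera_info(cam);Ti=np.linalg.inv(c["pose"]);r=cv2.Rodrigues(Ti[:3,:3])[0]
    return cv2.projectPoints(np.array([P],float),r,Ti[:3,3],c["mtx"],c["dist_coeffs"])[0][0,0]
def tri(a,b):
    (o1,d1),(o2,d2)=ray("top",a),ray("scene",b);d1=d1/np.linalg.norm(d1);d2=d2/np.linalg.norm(d2)
    t=np.linalg.lstsq(np.c_[d1,-d2],o2-o1,rcond=None)[0];p,q=o1+t[0]*d1,o2+t[1]*d2
    return (p+q)/2,np.linalg.norm(p-q)
def crop(f,x0,y0,w,h,s,out):
    im=cv2.imread(f)[y0:y0+h,x0:x0+w];return cv2.imwrite(out,cv2.resize(im,None,fx=s,fy=s,interpolation=cv2.INTER_CUBIC))
E
python3 - <<'E'
from h import *
crop("pics/top0.png",140,165,100,100,6,"pics/c1.png")
crop("pics/top0.png",295,150,140,125,5,"pics/c2.png")
crop("pics/scene0.png",230,130,260,150,3,"pics/c3.png")
E
```

```text
(no output)
```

View pics/c1.png

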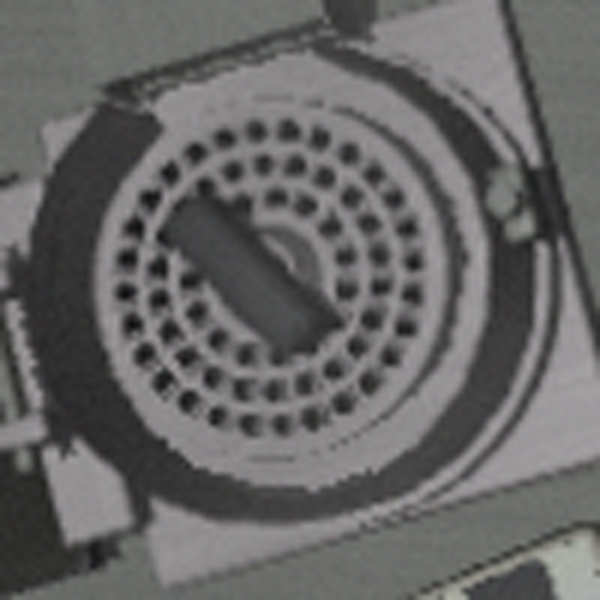

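View pics/c2.png

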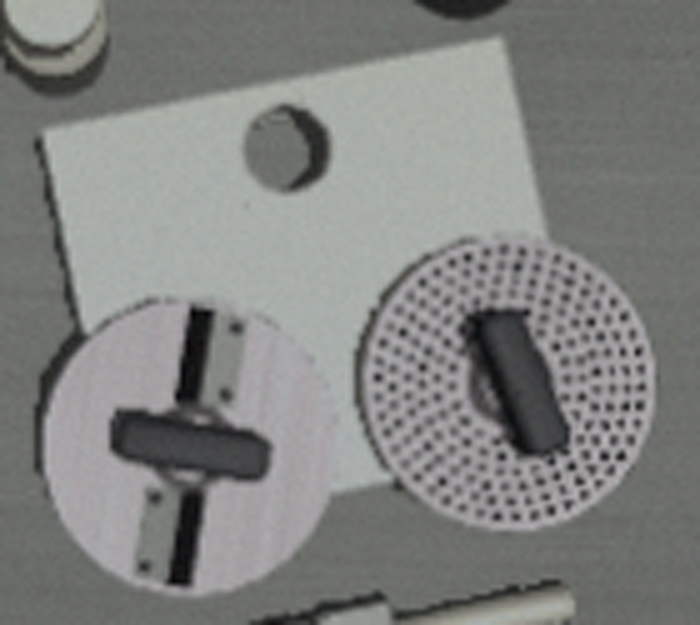

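View pics/c3.png

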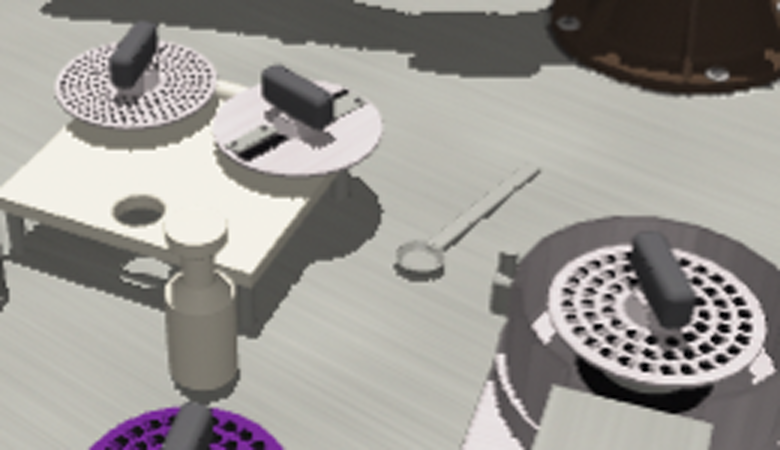

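```bash
cat > meas.py <<'E'
from h import *
def bar(f,cam,cx,cy,zt,r=20,thr=75):
    im=cv2.imread(f);g=cv2.cvtColor(im,cv2.COLOR_BGR2GRAY).astype(np.uint8)
    s=6;x0,y0=int(cx-r),int(cy-r);c=cv2.resize(g[y0:y0+2*r,x0:x0+2*r],None,fx=s,fy=s,interpolation=cv2.INTER_CUBIC)
    m=(c<thr).astype(np.uint8);m=cv2.morphologyEx(m,cv2.MORPH_OPEN,np.ones((25,25)))
    cs=cv2.findContours(m,cv2.RETR_EXTERNAL,cv2.CHAIN_APPROX_NONE)[0];k=max(cs,key=cv2.contourArea)
    pts=(k[:,0]+.5)/s-.5+[x0,y0]
    P=np.array([onz(cam,p,zt)[:2] for p in pts])*1000
    R=cv2.minAreaRect(P.astype(np.float32));b=cv2.boxPoints(R);e=[b[1]-b[0],b[2]-b[1]];v=max(e,key=np.linalg.norm)
    return R[0],R[1],np.degrees(np.arctan2(v[1],v[0]))%180
E
python3 - <<'E'
from meas import *
f="pics/top0.png"
for n,c,z in(("grater",(182,210),.149),("slicer",(333,239),.124),("shred",(398,226),.124)):
    for t in(65,75,85): print(n,t,bar(f,"top",*c,z,thr=t))
im=cv2.imread(f);g=cv2.cvtColor(im,cv2.COLOR_BGR2GRAY)
# hole from crop picks
for px in [((288+.5)/5-.5+295,(148+.5)/5-.5+150)]:print("hole",onz("top",px,.06))
# plates: edges by crop picks
def plate(l,r,t,b,s,x0,y0,z):
    q=[((a+.5)/s-.5+x0,(c+.5)/s-.5+y0) for a,c in((l,(t+b)/2),(r,(t+b)/2),((l+r)/2,t),((l+r)/2,b))]
    P=np.array([onz("top",p,z) for p in q]);print(((P[0]+P[1])/2)[:2],((P[2]+P[3])/2)[:2],np.linalg.norm(P[0]-P[1]),np.linalg.norm(P[2]-P[3]))
plate(43,337,298,596,5,295,150,.082)
plate(360,657,234,530,5,295,150,.082)
plate(94,447,97,460,6,140,165,.107)
E
```

```text
Traceback (most recent call last):
  File "meas.py", line 6, in bar
    cs=cv2.findContours(m,cv2.RETR_EXTERNAL,cv2.CHAIN_APPROX_NONE)[0];k=max(cs,key=cv2.contourArea)
                                                                        ~~~^^^^^^^^^^^^^^^^^^^^^^^^
ValueError: max() iterable argument is empty
```

Run:
```python
from meas import *
f="pics/top0.png"
im=cv2.imread(f);g=cv2.cvtColor(im,cv2.COLOR_BGR2GRAY)
print(g[205:216,170:195]);
for n,c,z in(("grater",(182,210),.149),("slicer",(333,239),.124),("shred",(398,226),.124)):
    for t in(85,95,105): 
        try:print(n,t,bar(f,"top",*c,z,thr=t))
        except Exception as e:print(n,t,"x")
for px in [((288+.5)/5-.5+295,(148+.5)/5-.5+150)]:print("hole",onz("top",px,.06))
def plate(l,r,t,b,s,x0,y0,z):
    q=[((a+.5)/s-.5+x0,(c+.5)/s-.5+y0) for a,c in((l,(t+b)/2),(r,(t+b)/2),((l+r)/2,t),((l+r)/2,b))]
    P=np.array([onz("top",p,z) for p in q]);print(((P[0]+P[1])/2)[:2],((P[2]+P[3])/2)[:2],np.linalg.norm(P[0]-P[1]),np.linalg.norm(P[2]-P[3]))
plate(43,337,298,596,5,295,150,.082)
plate(360,657,234,530,5,295,150,.082)
plate(94,447,97,460,6,140,165,.107)
```

```text
[[ 62  66  70  68  71  67  72  73  67  67  60  53  51  66 104 118 107  86
   85  84  82  99 134 136 123]
 [ 60  68  69  71  70  70  74  73  73  71  65  59  56  54  73 110 129 113
   87  84  86  82 123 136 135]
 [ 71  60  65  67  69  72  69  68  72  71  72  67  58  56  53  75  97 124
  107  85  86  90  96 138 138]
 [104  82  61  64  66  71  73  73  74  74  71  72  67  59  54  53  61 101
  126  84  82  88  91 126 139]
 [127  99  72  61  62  68  69  76  73  77  77  76  72  66  61  57  52  60
  129  88  84  89  88 116 140]
 [ 98  69  58  57  62  64  68  72  75  73  74  79  77  75  68  61  56  55
   90  96  89  94  89 111 140]
 [ 50  39  37  56  75  62  68  71  69  73  76  76  80  76  73  67  62  51
   54  76  91  89  88 105 142]
 [ 45  37  46  85 114  69  64  70  69  74  76  76  78  80  75  68  68  61
   52  53  72  76  88 113 141]
 [ 96  93  93  99 134 109  74  64  68  71  77  77  77  78  78  75  70  67
   62  60  55  61  73  89 141]
 [110 118 117 118 138 136 104  63  65  71  70  77  77  76  77  80  80  72
   67  61  54  59  57  73 105]
 [136 126  74  80 106 139 123  77  66  65  73  75 
[... 599 characters left out ...]
17895508), np.float32(32.81997))
slicer 105 x
shred 85 ((496.3663330078125, -265.0233459472656), (73.5226058959961, 33.47464370727539), np.float32(23.280388))
shred 95 ((496.2987060546875, -264.7675476074219), (74.33049011230469, 34.71973419189453), np.float32(22.587343))
shred 105 ((495.8917541503906, -263.7272644042969), (74.52933502197266, 37.67220687866211), np.float32(19.372425))
hole [ 0.60857431 -0.1662804   0.06      ]
[ 0.46385915 -0.12057915] [ 0.46415519 -0.12051767] 0.13798567003061527 0.1393914013082063
[ 0.49711051 -0.27067559] [ 0.49743921 -0.27044482] 0.14139084471619612 0.13952084894888966
[0.52088971 0.2247477 ] [0.52127993 0.2244294 ] 0.13943133979384412 0.1404561419676729
```

```bash
cat >> meas.py <<'E'
def ang(f,cam,cx,cy,zt,a0,r=20,thr=85):
    im=cv2.imread(f);g=cv2.cvtColor(im,cv2.COLOR_BGR2GRAY);s=6;x0,y0=int(cx-r),int(cy-r)
    c=cv2.resize(g[y0:y0+2*r,x0:x0+2*r],None,fx=s,fy=s,interpolation=cv2.INTER_CUBIC)
    m=(c<thr).astype(np.uint8);m=cv2.morphologyEx(m,cv2.MORPH_OPEN,np.ones((25,25)))
    k=max(cv2.findContours(m,cv2.RETR_EXTERNAL,cv2.CHAIN_APPROX_NONE)[0],key=cv2.contourArea)
    P=np.array([onz(cam,(p+.5)/s-.5+[x0,y0],zt)[:2] for p in k[:,0]])*1000
    C=np.array(cv2.minAreaRect(P.astype(np.float32))[0]);u=np.array([np.cos(np.radians(a0)),np.sin(np.radians(a0))]);v=np.array([-u[1],u[0]])
    a,b=(P-C)@u,(P-C)@v;o=[]
    for sg in(1,-1):
        q=(abs(a)<22)&(b*sg>0);p=np.polyfit(a[q],b[q],1);r_=b[q]-np.polyval(p,a[q]);q2=abs(r_)<1.5*np.median(abs(r_))+.3
        p=np.polyfit(a[q][q2],b[q][q2],1);o.append((a0+np.degrees(np.arctan(p[0])),p[1]))
    return C,o
def tool(goal=None,axis_deg=None):
    """grasp point now; shift/twist to bring grasp to goal (m) with bar direction axis_deg (tool x along bar)"""
    from scipy.spatial.transform import Rotation as Ro
    s=arm.observe();R=Ro.from_rotvec(s["ee_rot"]).as_matrix();g=s["position"]+R[:,2]*.159
    xa=np.degrees(np.arctan2(R[1,0],R[0,0]))
    print("t",s["clock"],"grasp",g.round(4),"xaxis",round(xa,2),"zax",R[:,2].round(3),"F",s["force"].round(1),"w",round(s["width"]*91.8,1),"j7",s["joints"][6].round(2),"j5",s["joints"][4].round(2))
    if goal is not None:
        d=R.T@(np.array(goal)-g)*1000
        tw=-(axis_deg-xa);tw=(tw+90)%180-90
        print("shift",d.round(1),"twist rad",np.radians(tw).round(3),"(alt half turn)",np.radians(tw+180).round(3),np.radians(tw-180).round(3))
E
python3 - <<'E'
from meas import *
f="pics/top0.png"
for t in(80,90,100):print(t,ang(f,"top",182,210,.149,44,thr=t),ang(f,"top",398,226,.124,23,thr=t))
for t in(80,85,90):print(t,ang(f,"top",333,239,.124,82,thr=t))
print("pusher",onz("top",(305,149),.135),"cup",onz("top",(390,135),.075))
tool((.521,.2246,.25),44)
E
```

```text
80 (array([529.43225098, 227.10418701]), [(np.float64(47.71172092456929), np.float64(14.095802857435373)), (np.float64(39.61403478596811), np.float64(-11.411333445628088))]) (array([ 496.41036987, -265.25878906]), [(np.float64(25.903442644712413), np.float64(12.707729366937848)), (np.float64(22.424448182702484), np.float64(-14.895580360354108))])Traceback (most recent call last):
  File "<stdin>", line 3, in <module>
  File "meas.py", line 16, in ang
    P=np.array([onz(cam,(p+.5)/s-.5+[x0,y0],zt)[:2] for p in k[:,0]])*1000
                ~~~^^^^^^^^^^^^^^^^^^^^^^^^^^^^
  File "h.py", line 7, in onz
    o,d=ray(cam,px);return o+d*(z-o[2])/d[2]
        ~~~^^^^^^^^
  File "h.py", line 4, in ray
    c=arm.camera_info(cam);p=cv2.undistortPoints(np.array([[px]],float),c["mtx"],c["dist_coeffs"])[0,0]
ValueError: time passes only in moves, steps and waits
```

```bash
python3 - <<'E'
from cell import arm
import pickle
pickle.dump({n:arm.camera_info(n) for n in("scene","top")},open("cam.pkl","wb"))
E
sed -i 's/arm.camera_info(cam)/CAM[cam]/; s/^from cell import arm/from cell import arm\nimport pickle;CAM=pickle.load(open("cam.pkl","rb"))/' h.py
python3 - <<'E'
from meas import *
f="pics/top0.png"
for t in(85,90):print(t,ang(f,"top",182,210,.149,44,thr=t))
for t in(80,85,90):print(t,ang(f,"top",333,239,.124,82,thr=t))
print("pusher",onz("top",(305,149),.135),"cup",onz("top",(390,135),.075))
tool((.521,.2246,.25),44)
crop("pics/scene0.png",405,190,90,90,7,"pics/c4.png")
im=cv2.imread("pics/top0.png")[190:230,160:205];im=np.clip(im.astype(float)*2-40,0,255).astype(np.uint8)
cv2.imwrite("pics/c5.png",cv2.resize(im,None,fx=12,fy=12,interpolation=cv2.INTER_CUBIC))
E
```

```text
85 (array([520.97113037, 219.45895386]), [(np.float64(47.52081189630129), np.float64(13.498089437486454)), (np.float64(40.23527213719495), np.float64(-12.88041926669261))])
90 (array([521.01867676, 219.56488037]), [(np.float64(47.5541869689449), np.float64(13.722249802682207)), (np.float64(40.767981225821316), np.float64(-13.39266114769262))])
80 (array([ 466.26928711, -118.45558167]), [(np.float64(82.68953365954742), np.float64(11.716724797518205)), (np.float64(80.72515085685244), np.float64(-10.506528293896357))])
85 (array([ 466.30776978, -118.43365479]), [(np.float64(82.48628647692327), np.float64(12.017717706862582)), (np.float64(80.82224689976591), np.float64(-10.75959667844679))])
90 (array([ 481.92333984, -119.79639435]), [(np.float64(81.10555006103672), np.float64(15.308234950099889)), (np.float64(81.30356679938203), np.float64(-18.072343620499982))])
pusher [ 0.66613261 -0.052493    0.135     ] cup [ 0.71657626 -0.25549337  0.075     ]
t 0.1 grasp [ 0.2516 -0.5716  0.245 ] xaxis 23.76 zax [-0.001  0.001 -1.   ] F [-0.8  0.4  0.5] w 91.5 j7 -0.08 j5 -0.01
shift [ 567.4 -620.2   -4.2] twist rad -0.353 (alt half turn) 2.788 -3.495
```

View pics/c4.png

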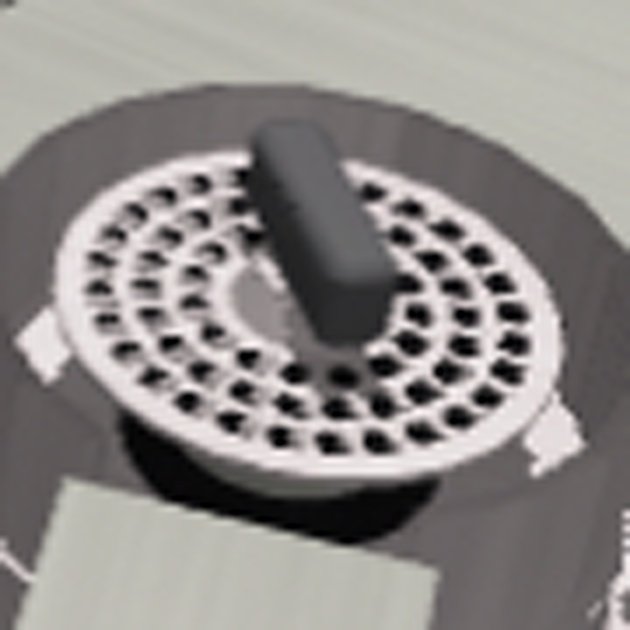

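View pics/c5.png

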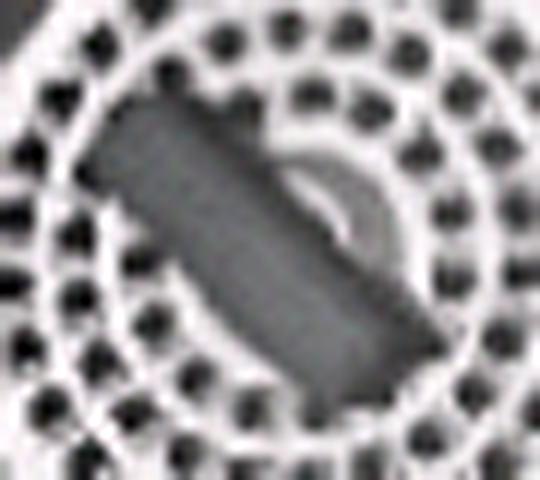

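Run:
```python
from meas import *
f=lambda x,y:onz("scene",((x+.5)/7-.5+405,(y+.5)/7-.5+190),.147)[:2]*1000
for a,b in(((255,160),(322,282)),((328,135),(393,260)),((290,125),(360,275))):
    A,B=f(*a),f(*b);print(A,B,np.degrees(np.arctan2(*(B-A)[::-1])))
```

```text
[520.22449129 204.04243174] [556.00031459 242.28326184] 46.90743973414018
[497.63429123 214.82905859] [536.17448522 253.02117439] 44.740092868801355
[500.02136078 204.37946053] [547.20955346 248.88989851] 43.32734192538064
```

Emit:
{"fn": "move_arm", "kwargs": {"steps": [[284,-310,-4,-0.185],[567,-620,-4,-0.371],[567,-620,-4,-0.371],[567,-620,-4,-0.371],[567,-620,-4,-0.371],[567,-620,-4,-0.371],[567,-620,-4,-0.371],[567,-620,-4,-0.371],[567,-620,-4,-0.371],[567,-620,-4,-0.371],[567,-620,-4,-0.371],[567,-620,-4,-0.371],[567,-620,-4,-0.371],[567,-620,-4,-0.371],[567,-620,-4,-0.371],[567,-620,-4,-0.371],[567,-620,-4,-0.371],[567,-620,-4,-0.371],[567,-620,-4,-0.371]], "grip": 91.8}}

```text
clock: 2.48
position: [0.521, 0.2233, 0.4089]
ee_rot: [2.903, 1.201, 0.0]
force: [-0.7, 0.4, 0.0]
width: 1.002
```

Run:
```python
from meas import *
tool((.521,.2246,.134),45)
```

```text
t 2.475 grasp [0.5211 0.2233 0.2499] xaxis 44.97 zax [ 0. -0. -1.] F [-0.7  0.4  0. ] w 91.9 j7 -1.49 j5 0.22
shift [  0.9  -1.  115.9] twist rad -0.001 (alt half turn) 3.141 -3.142
```

Emit:
{"fn": "move_arm", "kwargs": {"steps": [[0,0,50,0],[0.5,-0.5,80,0],[0.5,-0.5,100,0],[0.5,-0.5,114,0],[0.5,-0.5,114,0],[0.5,-0.5,114,0]]}}

```text
clock: 3.22
position: [0.5213, 0.2248, 0.2955]
ee_rot: [-2.902, -1.203, -0.002]
force: [0.1, -0.4, -0.8]
width: 1.003
```

Emit:
{"fn": "move_arm", "kwargs": {"steps": [[0,0,0,0],[0,0,0,0],[0,0,0,0],[0,0,0,0],[0,0,0,0],[0,0,0,0],[0,0,0,0],[0,0,0,0]], "grip": 10, "grip_force": 30}}

```text
clock: 4.22
position: [0.5209, 0.2246, 0.2947]
ee_rot: [-2.902, -1.203, 0.0]
force: [0.1, -0.1, 0.2]
width: 0.286
```

Run:
```python
from meas import *
tool((.521,.2246,.134),45);print(arm.observe()["ft_torque"])
```

```text
t 4.225 grasp [0.5209 0.2246 0.1357] xaxis 45.02 zax [-0. -0. -1.] F [ 0.1 -0.1  0.2] w 26.3 j7 -1.56 j5 0.3
shift [0.  0.1 1.7] twist rad 0.0 (alt half turn) 3.142 -3.141
[0.02391716 0.00437823 0.02255267]
```

Emit:
{"fn": "move_arm", "kwargs": {"steps": [[0,0,0,0],[0,0,0,0],[0,0,0,0],[0,0,0,0]]}}

```text
clock: 4.72
position: [0.5209, 0.2246, 0.2947]
ee_rot: [2.902, 1.203, -0.0]
force: [-0.4, -0.4, 0.3]
width: 0.281
```

Run:
```python
from meas import *
tool((.521,.2246,.134),45);print(arm.observe()["ft_torque"])
for n in("top","scene"):cv2.imwrite(f"pics/{n}1.png",arm.get_image(n)[:,:,::-1])
crop("pics/scene1.png",380,120,170,160,4,"pics/d1.png")
```

```text
t 4.725 grasp [0.5209 0.2246 0.1357] xaxis 45.02 zax [-0. -0. -1.] F [-0.4 -0.4  0.3] w 25.8 j7 -1.56 j5 0.3
shift [0.1 0.  1.7] twist rad 0.0 (alt half turn) 3.142 -3.141
[-0.04952098 -0.00809682 -0.06439883]
```

View pics/d1.png

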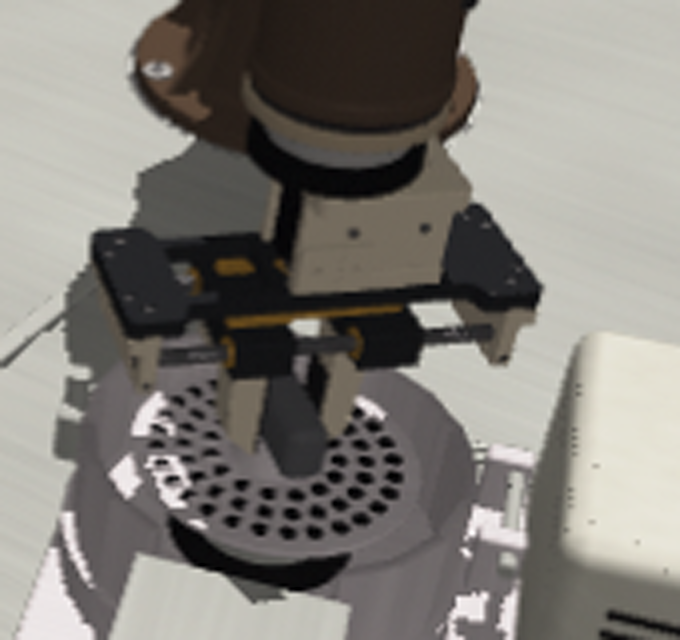

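Emit:
{"fn": "move_arm", "kwargs": {"steps": [[0,0,0,0],[0,0,0,0],[0,0,0,0],[0,0,0,0]], "grip": 0, "grip_force": 50}}

```text
clock: 5.32
position: [0.521, 0.2246, 0.2947]
ee_rot: [-2.902, -1.203, 0.0]
force: [0.3, -0.1, -0.3]
width: 0.275
```

Run:
```python
from meas import *
tool((.521,.2246,.134),45);print(arm.observe()["ft_torque"])
c=cv2.imread("pics/scene1.png")[200:250,425:475]
c=np.clip(c.astype(float)*2-20,0,255).astype(np.uint8)
cv2.imwrite("pics/d2.png",cv2.resize(c,None,fx=11,fy=11,interpolation=cv2.INTER_CUBIC))
```

```text
t 5.325 grasp [0.521  0.2246 0.1357] xaxis 45.02 zax [-0. -0. -1.] F [ 0.3 -0.1 -0.3] w 25.2 j7 -1.56 j5 0.3
shift [0.  0.  1.7] twist rad 0.0 (alt half turn) 3.142 -3.141
[0.09628524 0.04117696 0.04746102]
```

View pics/d2.png

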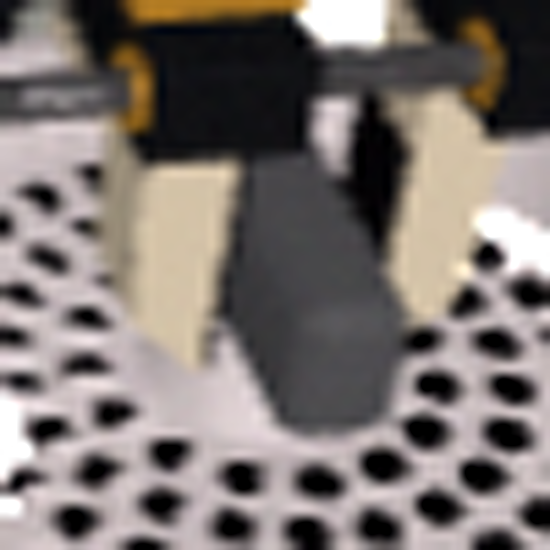

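Run:
```python
from meas import *
f=lambda x,y:onz("scene",((x+.5)/11-.5+425,(y+.5)/11-.5+200),.147)[:2]*1000
for a,b in(((320,165),(400,300)),((235,225),(280,330))):
    A,B=f(*a),f(*b);print(A,B,np.degrees(np.arctan2(*(B-A)[::-1])))
```

```text
[511.18994953 226.25479256] [536.22723864 253.43886544] 47.35406403745107
[535.28914658 222.2076529 ] [555.84482745 241.04701666] 42.505382190663695
```

Emit:
{"fn": "move_arm", "kwargs": {"steps": [[0,0,0,0.04],[0,0,0,0.08],[0,0,0,0.08]]}}

```text
clock: 5.7
position: [0.5209, 0.2246, 0.2947]
ee_rot: [2.948, 1.084, -0.0]
force: [0.6, 1.3, -0.4]
width: 0.275
```

Emit:
{"fn": "move_arm", "kwargs": {"steps": [[0,0,0,-0.08],[0,0,0,-0.16],[0,0,0,-0.16]]}}

```text
clock: 6.08
position: [0.521, 0.2246, 0.2947]
ee_rot: [-2.852, -1.317, 0.0]
force: [-0.5, -0.2, -0.0]
width: 0.274
```

Run:
```python
from meas import *
tool((.521,.2246,.134),45);print(arm.observe()["ft_torque"])
```

```text
t 6.075 grasp [0.521  0.2246 0.1357] xaxis 49.58 zax [-0.  0. -1.] F [-0.5 -0.2 -0. ] w 25.1 j7 -1.5 j5 0.31
shift [0.  0.  1.7] twist rad 0.08 (alt half turn) 3.222 -3.062
[ 0.06926682 -0.00167958  0.07431038]
```

Emit:
{"fn": "move_arm", "kwargs": {"steps": [[0,0,0,0],[0,0,0,0],[0,0,0,0]], "grip": 70}}

```text
clock: 6.45
position: [0.521, 0.2246, 0.2948]
ee_rot: [2.852, 1.317, 0.0]
force: [0.6, -0.4, 0.3]
width: 0.551
```

Run:
```python
from meas import *
tool((.521,.2246,.134),45)
cv2.imwrite(f"pics/scene2.png",arm.get_image("scene")[:,:,::-1])
c=cv2.imread("pics/scene2.png")[195:265,410:480]
c=np.clip(c.astype(float)*2-20,0,255).astype(np.uint8)
cv2.imwrite("pics/d3.png",cv2.resize(c,None,fx=8,fy=8,interpolation=cv2.INTER_CUBIC))
```

```text
t 6.45 grasp [0.521  0.2246 0.1358] xaxis 49.57 zax [ 0. -0. -1.] F [ 0.6 -0.4  0.3] w 50.6 j7 -1.5 j5 0.31
shift [ 0.  -0.1  1.8] twist rad 0.08 (alt half turn) 3.221 -3.062
```

View pics/d3.png

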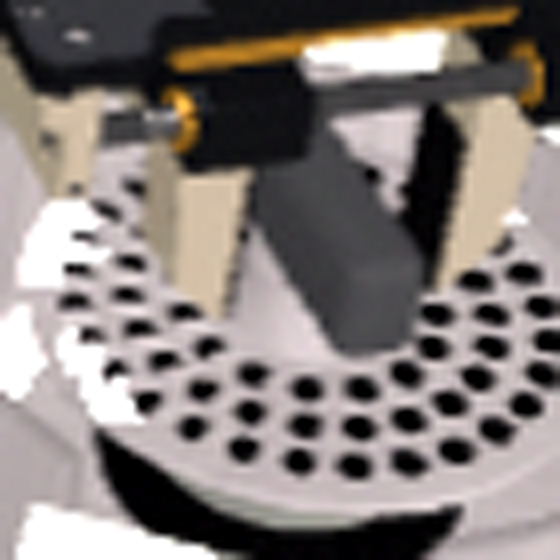

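Run:
```python
from meas import *
f=lambda x,y:onz("scene",((x+.5)/8-.5+410,(y+.5)/8-.5+195),.147)[:2]*1000
for a,b in(((330,130),(415,240)),((262,205),(335,285))):
    A,B=f(*a),f(*b);print(A,B,np.degrees(np.arctan2(*(B-A)[::-1])))
im=cv2.imread("pics/d3.png")
for th,col in((45,(0,255,255)),(50,(0,255,0)),(60,(0,0,255))):
    q=[]
    for s in(-35,35):
        P=np.array([.521,.2246,.149])+np.array([np.cos(np.radians(th)),np.sin(np.radians(th)),0])*s/1000
        p=proj("scene",P);q.append(tuple(int((v+.5)*8) for v in(p-[410,195])))
    cv2.line(im,q[0],q[1],col,1)
cv2.imwrite("pics/d4.png",im)
```

```text
[503.97772527 216.69401946] [529.59750332 251.31552033] 53.49870066830369
[539.99311842 217.09615058] [555.86835541 243.96948798] 59.42782545726277
```

View pics/d4.png

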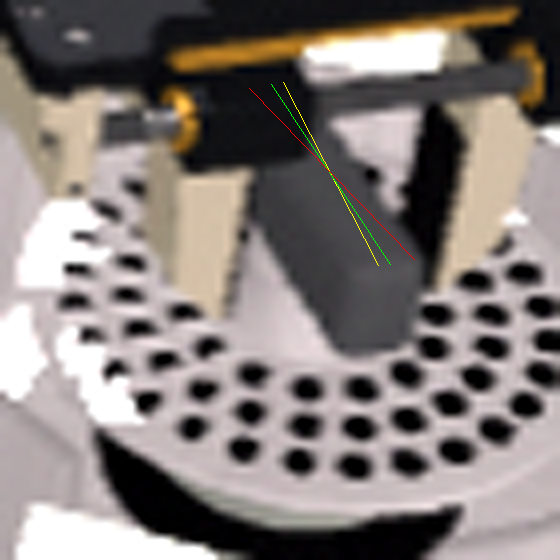

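Emit:
{"fn": "move_arm", "kwargs": {"steps": [[0,0,0,-0.12],[0,0,0,-0.12],[0,0,0,-0.12]]}}

```text
clock: 6.88
position: [0.521, 0.2246, 0.2947]
ee_rot: [-2.77, -1.483, -0.0]
force: [-0.5, -0.0, -0.2]
width: 0.768
```

Emit:
{"fn": "move_arm", "kwargs": {"steps": [[0,0,0,0],[0,0,0,0],[0,0,0,0],[0,0,0,0],[0,0,0,0],[0,0,0,0]], "grip": 0, "grip_force": 50}}

```text
clock: 7.62
position: [0.521, 0.2246, 0.2947]
ee_rot: [2.768, 1.486, 0.0]
force: [-0.2, -0.2, 0.7]
width: 0.273
```

Run:
```python
from meas import *
tool((.521,.2246,.134),45);print(arm.observe()["ft_torque"])
```

```text
t 7.625 grasp [0.521  0.2246 0.1357] xaxis 56.47 zax [ 0. -0. -1.] F [-0.2 -0.2  0.7] w 25.1 j7 -1.39 j5 0.33
shift [ 0.  -0.   1.7] twist rad 0.2 (alt half turn) 3.342 -2.941
[-0.01460636 -0.11179571  0.00035223]
```

Emit:
{"fn": "move_arm", "kwargs": {"steps": [[0,0,-3,0],[0,0,-8,0],[0,0,-16,0],[0,0,-26,0],[0,0,-40,0],[0,0,-58,0],[0,0,-80,0],[0,0,-100,0],[0,0,-115,0],[0,0,-122,0],[0,0,-124,0]]}}

```text
clock: 9.0
position: [0.5209, 0.2246, 0.419]
ee_rot: [2.768, 1.486, 0.0]
force: [1.0, -0.1, -4.9]
width: 0.276
```

Run:
```python
from meas import *
tool((.609,-.1667,.25),12.5)
for n in("top","scene"):cv2.imwrite(f"pics/{n}3.png",arm.get_image(n)[:,:,::-1])
crop("pics/scene3.png",360,60,200,240,3,"pics/e1.png")
crop("pics/top3.png",120,140,140,140,4,"pics/e2.png")
```

```text
t 9.0 grasp [0.521  0.2246 0.26  ] xaxis 56.48 zax [ 0. -0. -1.] F [ 1.  -0.1 -4.9] w 25.4 j7 -1.31 j5 0.24
shift [-277.6  289.5   10. ] twist rad 0.768 (alt half turn) 3.909 -2.374
```

View pics/e1.png

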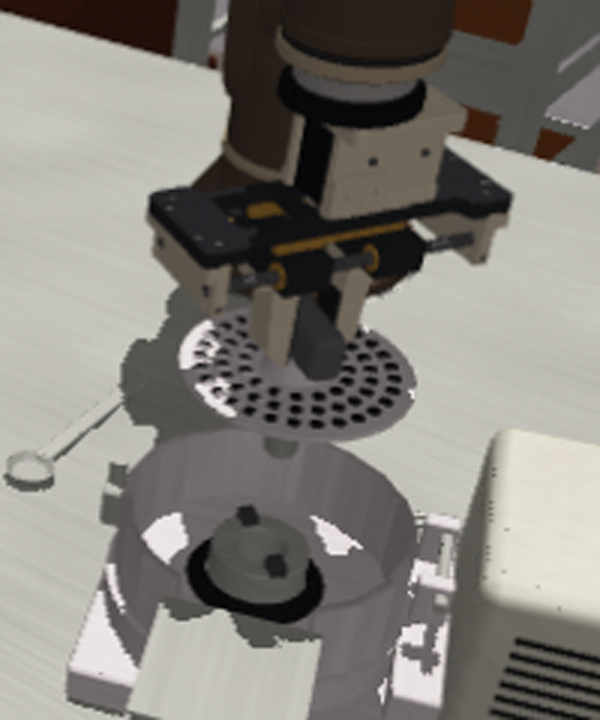

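View pics/e2.png

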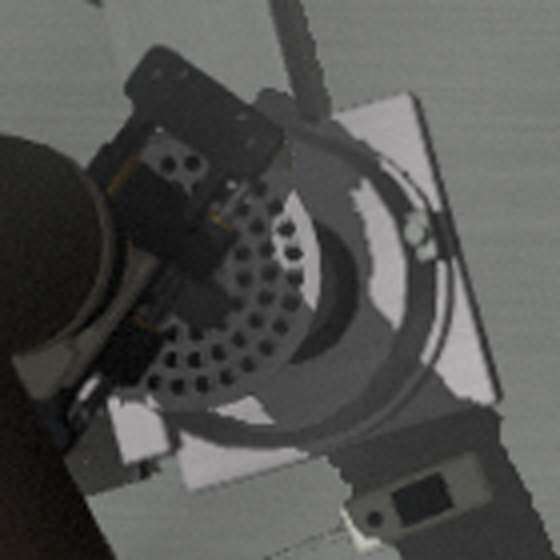

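Emit:
{"fn": "move_arm", "kwargs": {"steps": [[-10,10,0,0],[-30,31,0,0],[-58,60,0,0],[-88,92,0,0],[-118,123,0,0],[-148,154,0,0],[-178,186,0,0],[-206,215,0,0],[-232,242,0,0],[-254,265,0,0],[-269,280,0,0],[-277.6,289.5,0,0],[-277.6,289.5,0,0],[-277.6,289.5,0,0],[-277.6,289.5,0,0]]}}

```text
clock: 10.98
position: [0.609, -0.1653, 0.4189]
ee_rot: [-2.766, -1.489, -0.0]
force: [0.2, 0.1, -4.4]
width: 0.276
```

Run:
```python
from meas import *
tool((.609,-.1667,.109),56.5)
for n in("top","scene"):cv2.imwrite(f"pics/{n}4.png",arm.get_image(n)[:,:,::-1])
crop("pics/scene4.png",200,80,200,180,4,"pics/f1.png")
crop("pics/top4.png",140,165,100,100,6,"pics/f2.png")
```

```text
t 10.975 grasp [ 0.609  -0.1653  0.2599] xaxis 56.59 zax [ 0.  0. -1.] F [ 0.2  0.1 -4.4] w 25.3 j7 -0.6 j5 0.22
shift [ -1.3   0.8 150.9] twist rad 0.001 (alt half turn) 3.143 -3.14
```

View pics/f1.png

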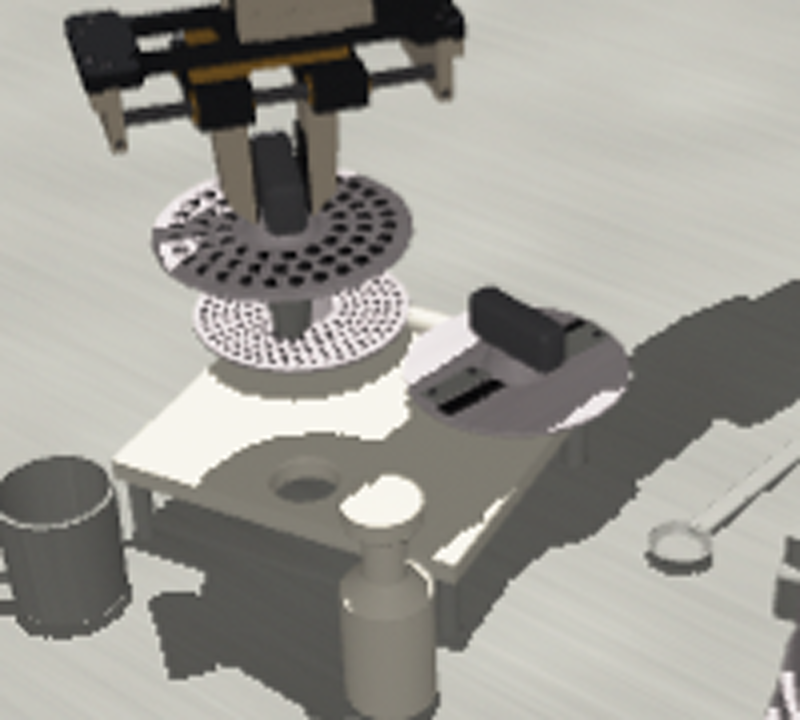

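View pics/f2.png

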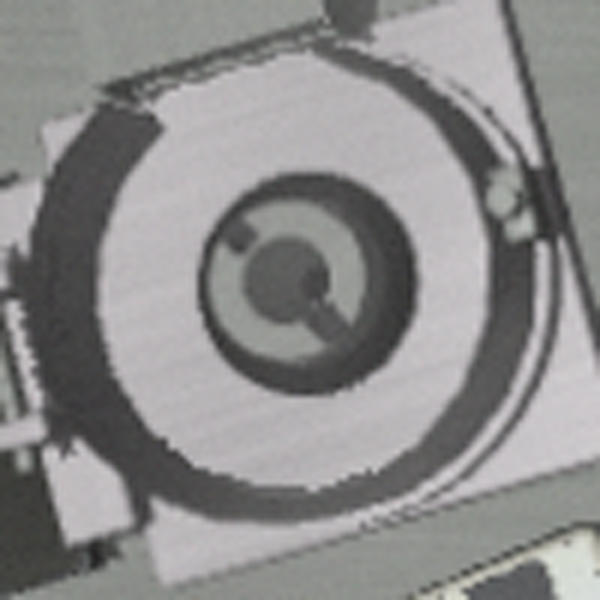

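Run:
```python
from meas import *
f=lambda x,y,z:onz("top",((x+.5)/6-.5+140,(y+.5)/6-.5+165),z)[:2]*1000
a,b=f(237,234,.094),f(326,324,.094);print(a,b,np.degrees(np.arctan2(*(a-b)[::-1])),np.linalg.norm(a-b),(a+b)/2)
c=f(288.5,280.5,.085);print("face c",c,[f(*p,.085) for p in((207,280),(370,280),(288,197),(288,364))])
for n,(x,y) in dict(l=(0,0)).items():pass
h=lambda p,z:onz("scene",p,z)[:2]*1000
p=[(442.3,231.7),(452,248.7)];A,B=[h(q,.094) for q in p];print("scene3 dogs",A,B,np.degrees(np.arctan2(*(B-A)[::-1])),(A+B)/2)
c=cv2.imread("pics/scene4.png")[108:145,245:295];c=np.clip(c.astype(float)*2.5-20,0,255).astype(np.uint8)
cv2.imwrite("pics/g1.png",cv2.resize(c,None,fx=14,fy=14,interpolation=cv2.INTER_CUBIC))
c=cv2.imread("pics/top4.png")[190:235,165:210]
cv2.imwrite("pics/g2.png",cv2.resize(c,None,fx=13,fy=13,interpolation=cv2.INTER_CUBIC))
```

```text
[538.52988474 242.48232012] [504.16025446 205.3738636 ] 47.1943292150331 50.5797294442728 [521.3450696  223.92809186]
face c [521.10406399 223.76422613] [array([520.50993085, 256.71349542]), array([522.0762484 , 191.05049291]), array([554.13690327, 225.45603598]), array([488.21308772, 222.55882347])]
scene3 dogs [511.14695542 210.30780128] [544.753411   248.32754404] 48.52585319165623 [527.95018321 229.31767266]
```

View pics/g1.png

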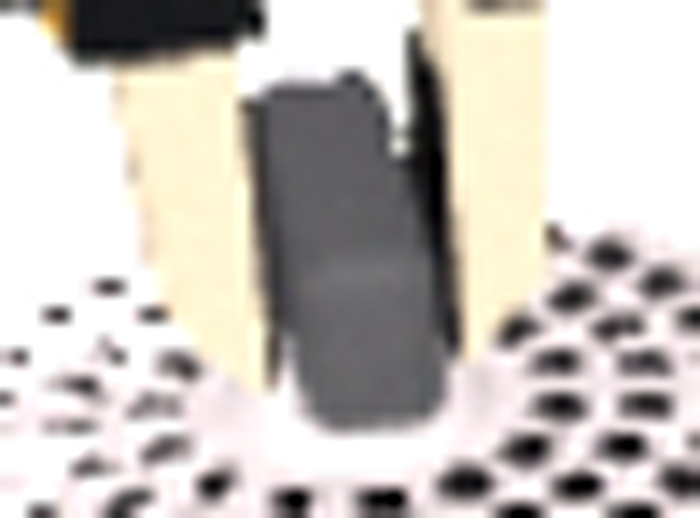

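View pics/g2.png

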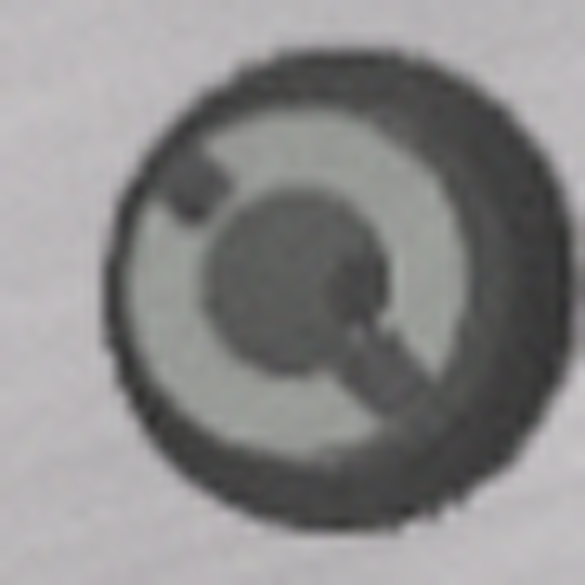

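View pics/top4.png

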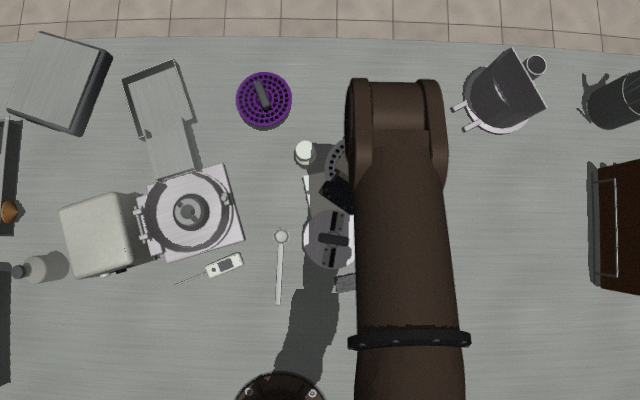

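Run:
```python
from meas import *
f=lambda x,y:onz("scene",((x+.5)/14-.5+245,(y+.5)/14-.5+108),.273)[:2]*1000
for a,b in(((378,100),(432,255)),((262,110),(302,275)),((320,85),(367,265))):
    A,B=f(*a),f(*b);print(A,B,np.degrees(np.arctan2(*(B-A)[::-1])),np.linalg.norm(A-B))
im=cv2.imread("pics/g1.png")
for th,col in((46,(0,0,255)),(56.5,(0,160,0)),(66,(255,0,0))):
  for w in(-11,11):
    u=np.array([np.cos(np.radians(th)),np.sin(np.radians(th)),0]);v=np.array([-u[1],u[0],0]);q=[]
    for s in(-35,35):
        p=proj("scene",np.array([.609,-.1653,.273])+u*s/1000+v*w/1000);q.append(tuple(int((t+.5)*14) for t in(p-[245,108])))
    cv2.line(im,q[0],q[1],col,2)
cv2.imwrite("pics/g3.png",im)
```

```text
[ 593.86412505 -169.49603415] [ 624.08773661 -130.20274521] 52.433235905740055 49.572464651032824
[ 606.78433754 -181.20928215] [ 639.83612224 -141.10275715] 50.50806720990773 51.970701556952385
[ 595.65406496 -179.83744823] [ 631.97790756 -135.66494294] 50.56892658296802 57.18943752892713
```

View pics/g3.png

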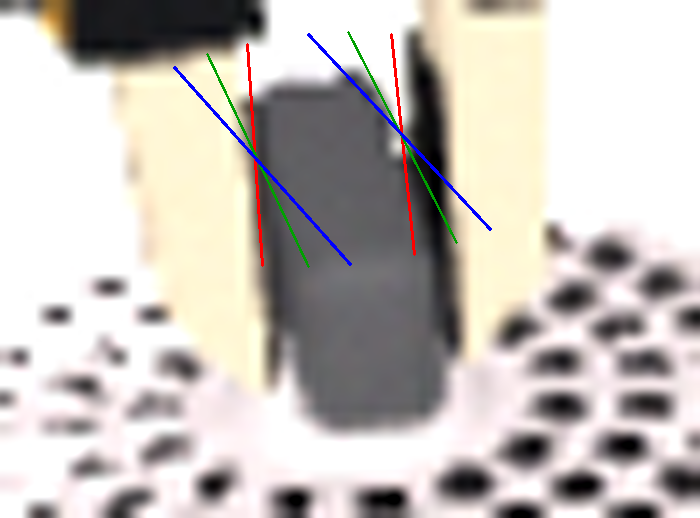

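Emit:
{"fn": "move_arm", "kwargs": {"steps": [[0,0,15,0],[0,0,40,0],[0,0,62,0],[0,0,78,0],[0,0,90,0],[0,0,100,0],[0,0,110,0],[0,0,120,0],[0,0,130,0],[0,0,137,0],[0,0,142,0],[0,0,145,0],[0,0,146,0]]}}

```text
clock: 12.7
position: [0.6091, -0.1667, 0.2727]
ee_rot: [2.768, 1.486, 0.0]
force: [0.4, 0.1, -4.2]
width: 0.275
```

Run:
```python
from meas import *
tool((.609,-.1667,.1107),56.5)
cv2.imwrite(f"pics/scene5.png",arm.get_image("scene")[:,:,::-1])
crop("pics/scene5.png",200,100,200,180,4,"pics/f3.png")
```

```text
t 12.7 grasp [ 0.6091 -0.1668  0.1137] xaxis 56.47 zax [ 0. -0. -1.] F [ 0.4  0.1 -4.2] w 25.3 j7 -0.66 j5 0.31
shift [-0.  -0.1  3. ] twist rad -0.0 (alt half turn) 3.141 -3.142
```

View pics/f3.png

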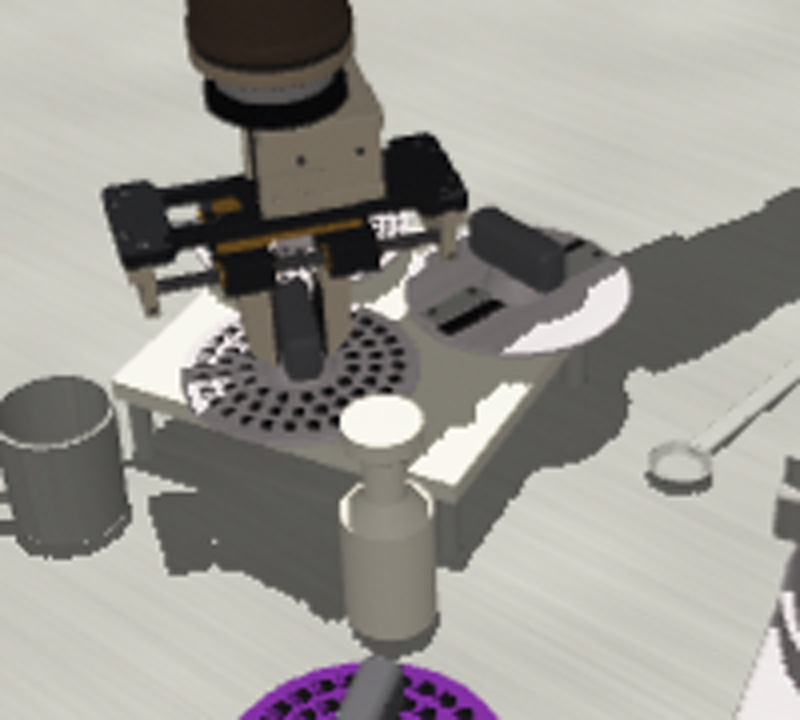

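The shank is in the free hole without contact. I'll lower it the last few millimetres.

Emit:
{"fn": "move_arm", "kwargs": {"steps": [[0,0,1,0],[0,0,2,0],[0,0,3,0],[0,0,3.5,0],[0,0,3.5,0]]}}

```text
clock: 13.38
position: [0.609, -0.1667, 0.2697]
ee_rot: [2.767, 1.486, 0.0]
force: [-2.9, -0.4, 3.5]
width: 0.273
```

Emit:
{"fn": "move_arm", "kwargs": {"steps": [[0,0,0,0],[0,0,0,0],[0,0,0,0],[0,0,0,0],[0,0,-20,0],[0,0,-60,0],[0,0,-100,0],[0,0,-140,0],[0,0,-150,0]], "grip": 91.8}}

```text
clock: 14.5
position: [0.6096, -0.1665, 0.4223]
ee_rot: [2.765, 1.485, 0.006]
force: [-0.4, 0.4, -0.7]
width: 0.997
```

Run:
```python
from meas import *
tool((.4645,-.1205,.25),82)
for n in("top","scene"):cv2.imwrite(f"pics/{n}6.png",arm.get_image(n)[:,:,::-1])
crop("pics/scene6.png",200,100,200,180,4,"pics/f5.png")
crop("pics/top6.png",295,150,140,125,5,"pics/f6.png")
```

```text
t 14.5 grasp [ 0.6103 -0.1666  0.2633] xaxis 56.48 zax [ 0.005 -0.001 -1.   ] F [-0.4  0.4 -0.7] w 91.6 j7 -0.59 j5 0.23
shift [ -42.1 -147.1   12.6] twist rad -0.445 (alt half turn) 2.696 -3.587
```

View pics/f5.png

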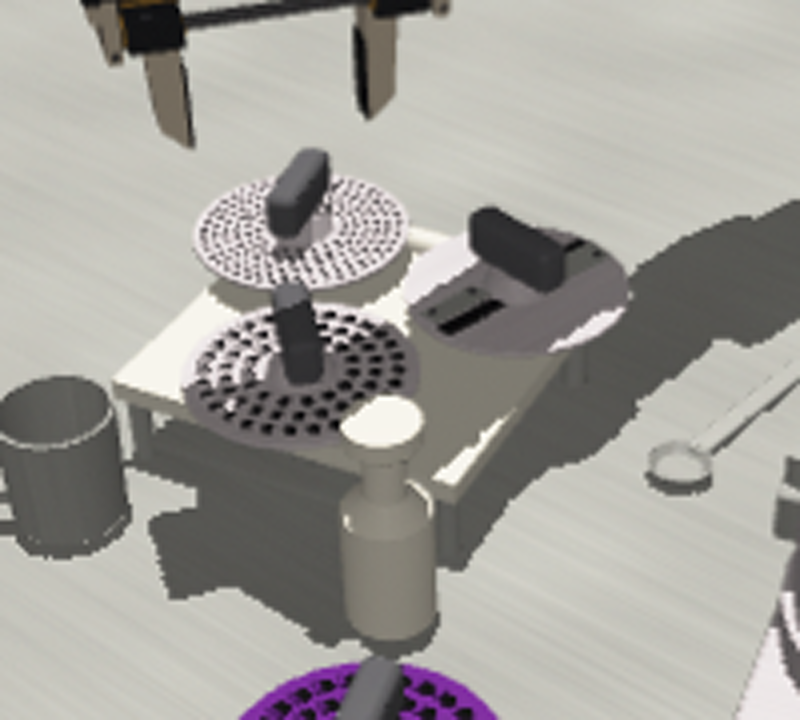

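View pics/f6.png

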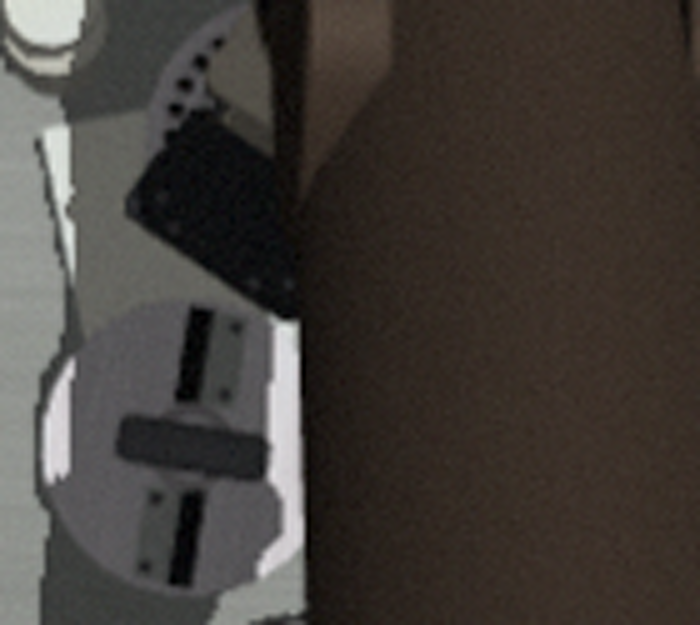

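Emit:
{"fn": "move_arm", "kwargs": {"steps": [[-10,-35,3,-0.15],[-21,-74,6,-0.3],[-32,-110,10,-0.428],[-42,-147,13,-0.428],[-42,-147,13,-0.428],[-42,-147,13,-0.428],[-42,-147,13,-0.428],[-42,-147,13,-0.428]]}}

```text
clock: 15.6
position: [0.4639, -0.1207, 0.406]
ee_rot: [-2.389, -2.04, -0.0]
force: [-1.3, -0.6, -0.1]
width: 1.0
```

Run:
```python
from meas import *
tool((.4643,-.1200,.1105),81)
```

```text
t 15.6 grasp [ 0.4639 -0.1206  0.247 ] xaxis 81.0 zax [-0.     0.001 -1.   ] F [-1.3 -0.6 -0.1] w 91.8 j7 -0.19 j5 0.17
shift [  0.6   0.4 136.5] twist rad -0.0 (alt half turn) 3.142 -3.142
```

Emit:
{"fn": "move_arm", "kwargs": {"steps": [[0.5,0.4,50,0],[0.5,0.4,85,0],[0.5,0.4,110,0],[0.5,0.4,125,0],[0.5,0.4,133,0],[0.5,0.4,136,0],[0.5,0.4,136,0],[0.5,0.4,136,0]]}}

```text
clock: 16.6
position: [0.464, -0.1202, 0.2708]
ee_rot: [2.388, 2.039, 0.001]
force: [-0.0, -0.5, -0.4]
width: 1.0
```

Emit:
{"fn": "move_arm", "kwargs": {"steps": [[0,0,0,0],[0,0,0,0],[0,0,0,0],[0,0,0,0],[0,0,0,0],[0,0,0,0],[0,0,0,0],[0,0,0,0],[0,0,0,0],[0,0,0,0]], "grip": 0, "grip_force": 50}}

```text
clock: 17.85
position: [0.4638, -0.1201, 0.2702]
ee_rot: [2.389, 2.04, 0.0]
force: [1.1, -0.0, -0.9]
width: 0.275
```

Run:
```python
from meas import *
tool((.4643,-.1200,.1105),81)
for n in("scene",):cv2.imwrite(f"pics/{n}7.png",arm.get_image(n)[:,:,::-1])
crop("pics/scene7.png",260,100,130,110,6,"pics/h1.png")
```

```text
t 17.85 grasp [ 0.4638 -0.1201  0.1112] xaxis 81.0 zax [ 0. -0. -1.] F [ 1.1 -0.  -0.9] w 25.3 j7 -0.34 j5 0.33
shift [0.2 0.4 0.7] twist rad 0.0 (alt half turn) 3.142 -3.142
```

View pics/h1.png

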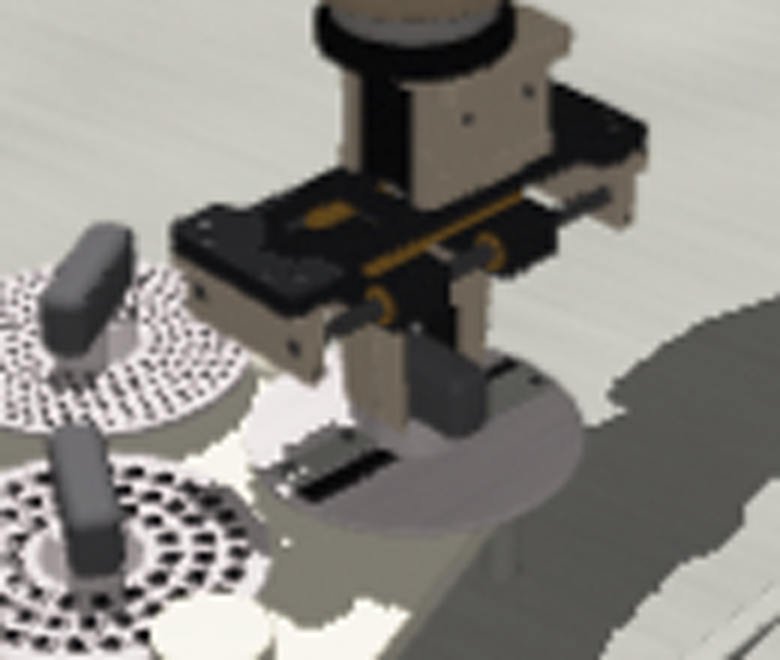

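Emit:
{"fn": "move_arm", "kwargs": {"steps": [[0,0,-3,0],[0,0,-9,0],[0,0,-18,0],[0,0,-30,0],[0,0,-45,0],[0,0,-65,0],[0,0,-90,0],[0,0,-115,0],[0,0,-135,0],[0,0,-146,0],[0,0,-149,0],[0,0,-149,0]]}}

```text
clock: 19.4
position: [0.4635, -0.1201, 0.4189]
ee_rot: [-2.389, -2.04, 0.001]
force: [0.5, 0.2, -5.7]
width: 0.273
```

Run:
```python
from meas import *
tool((.521,.2242,.26),47)
```

```text
t 19.4 grasp [ 0.4634 -0.1201  0.2599] xaxis 81.0 zax [-0.001  0.    -1.   ] F [ 0.5  0.2 -5.7] w 25.0 j7 -0.18 j5 0.17
shift [ 3.491e+02  3.000e+00 -1.000e-01] twist rad 0.593 (alt half turn) 3.735 -2.548
```

Emit:
{"fn": "move_arm", "kwargs": {"steps": [[12,0,0,0],[36,0,0,0.03],[68,0.5,0,0.09],[102,1,0,0.16],[136,1,0,0.24],[170,1.5,0,0.32],[204,2,0,0.4],[238,2,0,0.47],[270,2.5,0,0.53],[300,3,0,0.57],[324,3,0,0.593],[341,3,0,0.593],[349,3,0,0.593],[349,3,0,0.593],[349,3,0,0.593],[349,3,0,0.593]]}}

```text
clock: 21.4
position: [0.5214, 0.2232, 0.4192]
ee_rot: [2.881, 1.251, -0.0]
force: [0.5, -0.5, -4.7]
width: 0.274
```

Run:
```python
from meas import *
tool((.521,.2242,.134),47)
for n in("top","scene"):cv2.imwrite(f"pics/{n}8.png",arm.get_image(n)[:,:,::-1])
crop("pics/scene8.png",380,90,140,170,4,"pics/i1.png")
crop("pics/top8.png",120,140,140,140,4,"pics/i2.png")
```

```text
t 21.4 grasp [0.5214 0.2231 0.2602] xaxis 46.95 zax [ 0.    -0.001 -1.   ] F [ 0.5 -0.5 -4.7] w 25.1 j7 -1.48 j5 0.25
shift [  0.5  -1.1 126.2] twist rad -0.001 (alt half turn) 3.141 -3.142
```

View pics/i1.png

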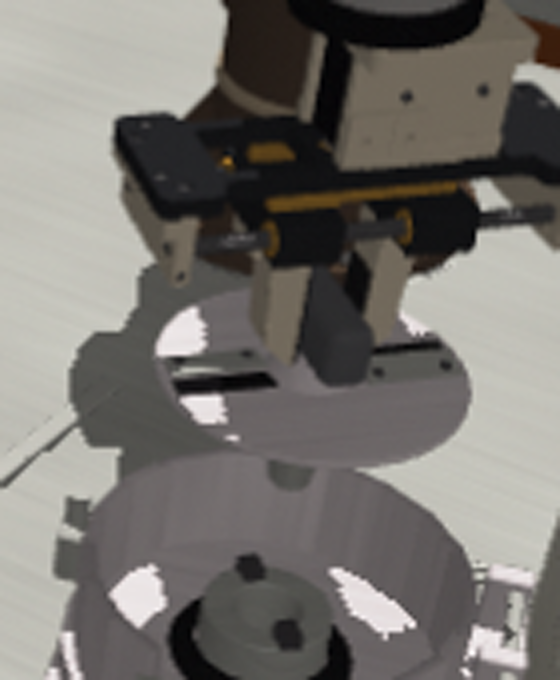

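View pics/i2.png

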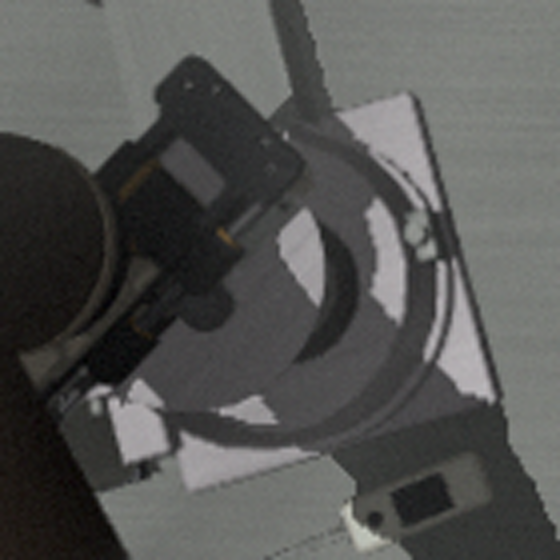

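Run:
```python
from meas import *
def an(x0,y0,s,z,prs):
    for a,b in prs:
        A,B=[onz("scene",((p[0]+.5)/s-.5+x0,(p[1]+.5)/s-.5+y0),z)[:2]*1000 for p in(a,b)];print(A.round(1),B.round(1),np.degrees(np.arctan2(*(B-A)[::-1])).round(1)%180)
for n,z,c in(("scene8",.231,(485-0,0)),):pass
c=cv2.imread("pics/scene8.png")[165:205,415:500];cv2.imwrite("pics/j1.png",cv2.resize(np.clip(c*1.6,0,255).astype(np.uint8),None,fx=9,fy=9,interpolation=cv2.INTER_CUBIC))
c=cv2.imread("pics/scene0.png")[150:190,295:365];cv2.imwrite("pics/j0.png",cv2.resize(c,None,fx=9,fy=9,interpolation=cv2.INTER_CUBIC))
# dogs again
c=cv2.imread("pics/scene8.png")[220:260,425:475];cv2.imwrite("pics/j2.png",cv2.resize(np.clip(c*1.8,0,255).astype(np.uint8),None,fx=12,fy=12,interpolation=cv2.INTER_CUBIC))
```

```text
(no output)
```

View pics/j1.png

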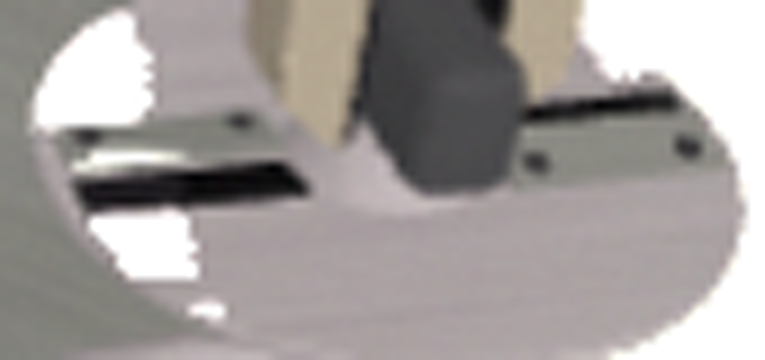

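View pics/j0.png

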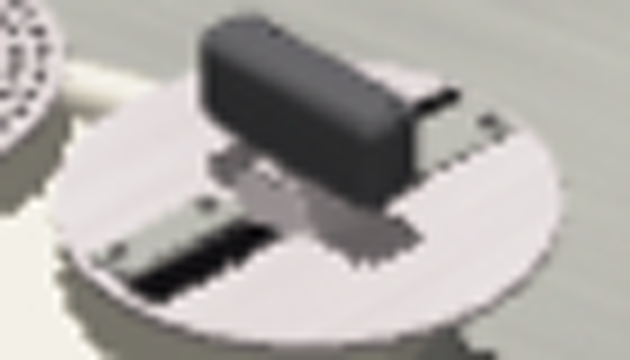

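View pics/j2.png

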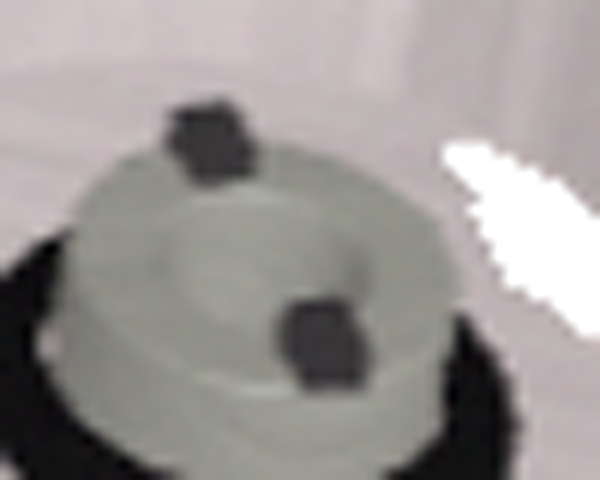

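Run:
```python
from meas import *
def an(x0,y0,s,z,prs):
    for a,b in prs:
        A,B=[onz("scene",((p[0]+.5)/s-.5+x0,(p[1]+.5)/s-.5+y0),z)[:2]*1000 for p in(a,b)];print(A.round(1),B.round(1),np.degrees(np.arctan2(*(B-A)[::-1])).round(1)%180,np.linalg.norm(A-B).round(1))
print("knife8");an(415,165,9,.232,[((85,138),(238,120)),((538,160),(688,147))]);an(415,165,9,.231,[((80,210),(310,195)),((525,110),(675,100))])
print("knife0");an(295,150,9,.083,[((116,252),(207,205))])
print("dogs");an(425,220,12,.094,[((210,143),(325,345)),((205,125),(320,327))])
print("bar8");an(415,165,9,.273,[((455,0),(520,70)),((372,40),(440,80))])
```

```text
knife8
[555.4 175.1] [530.8 196.5] 138.9 32.6
[507.1 250.4] [484.7 272. ] 136.0 31.2
[576.8 186. ] [544.4 219.5] 134.0 46.7
[490.7 240.3] [468.9 262.8] 134.2 31.3
knife0
[ 519.3 -140.5] [ 487.1 -135.3] 170.8 32.7
dogs
[510.8 209.6] [544.1 247.2] 48.5 50.3
[507.1 206.7] [540.8 244.7] 48.5 50.7
bar8
[524.8 233.5] [539.8 253.8] 53.6 25.3
[547.3 227.1] [552.  243.4] 73.8 16.9
```

Emit:
{"fn": "move_arm", "kwargs": {"steps": [[0,0,15,-0.017],[0,0,35,-0.017],[0,0,52,-0.017],[0,0,64,-0.017],[0,0,72,-0.017],[0,0,80,-0.017],[0,0,88,-0.017],[0,0,96,-0.017],[0,0,103,-0.017],[0,0,108,-0.017],[0,0,111,-0.017],[0,0,112,-0.017]]}}

```text
clock: 23.0
position: [0.5213, 0.2241, 0.3071]
ee_rot: [2.87, 1.278, -0.0]
force: [0.3, 0.5, -4.7]
width: 0.273
```

Run:
```python
from meas import *
tool((.521,.2242,.136),48);print(arm.observe()["ft_torque"])
cv2.imwrite(f"pics/scene9.png",arm.get_image("scene")[:,:,::-1])
crop("pics/scene9.png",380,140,150,150,4,"pics/k1.png")
```

```text
t 23.0 grasp [0.5213 0.2241 0.1481] xaxis 48.0 zax [ 0. -0. -1.] F [ 0.3  0.5 -4.7] w 25.0 j7 -1.55 j5 0.34
shift [-0.1 -0.3 12.1] twist rad -0.0 (alt half turn) 3.142 -3.142
[-0.02728879 -0.02501751  0.07650871]
```

View pics/k1.png

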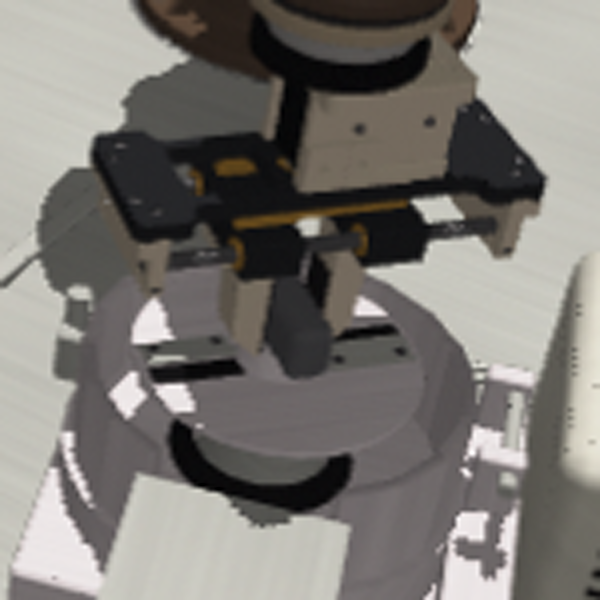

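Shank is in the bore with no contact force. I'll go past the dog height slowly.

Emit:
{"fn": "move_arm", "kwargs": {"steps": [[0,0,1,0],[0,0,2,0],[0,0,3,0],[0,0,4,0],[0,0,5,0],[0,0,6,0],[0,0,6,0]]}}

```text
clock: 23.92
position: [0.5213, 0.2241, 0.3011]
ee_rot: [2.87, 1.278, -0.0]
force: [-0.3, -0.4, -4.2]
width: 0.272
```

Emit:
{"fn": "move_arm", "kwargs": {"steps": [[0,0,1,0],[0,0,2,0],[0,0,3,0],[0,0,4,0],[0,0,4.5,0],[0,0,4.5,0]]}}

```text
clock: 24.68
position: [0.5213, 0.2241, 0.2967]
ee_rot: [-2.87, -1.278, 0.0]
force: [-0.1, -0.5, -4.3]
width: 0.271
```

Emit:
{"fn": "move_arm", "kwargs": {"steps": [[0,0,0.5,0],[0,0,1,0],[0,0,1.5,0],[0,0,2,0],[0,0,2.3,0],[0,0,2.3,0]]}}

```text
clock: 25.42
position: [0.5214, 0.2243, 0.2952]
ee_rot: [2.87, 1.278, 0.002]
force: [-2.0, -0.5, 5.4]
width: 0.273
```

Emit:
{"fn": "move_arm", "kwargs": {"steps": [[0,0,0,0],[0,0,0,0],[0,0,0,0],[0,0,0,0],[0,0,0,0],[0,0,-20,0],[0,0,-60,0],[0,0,-110,0],[0,0,-160,0],[0,0,-190,0],[0,0,-190,0]], "grip": 91.8}}

```text
clock: 26.8
position: [0.5214, 0.2246, 0.4869]
ee_rot: [2.87, 1.278, 0.007]
force: [0.2, 0.2, -0.9]
width: 1.0
```

Run:
```python
from meas import *
tool()
cv2.imwrite(f"pics/scene10.png",arm.get_image("scene")[:,:,::-1])
crop("pics/scene10.png",380,140,150,150,4,"pics/l1.png")
```

```text
t 26.8 grasp [0.5221 0.2249 0.3279] xaxis 48.0 zax [ 0.004  0.002 -1.   ] F [ 0.2  0.2 -0.9] w 91.8 j7 -1.44 j5 0.22
```

View pics/l1.png

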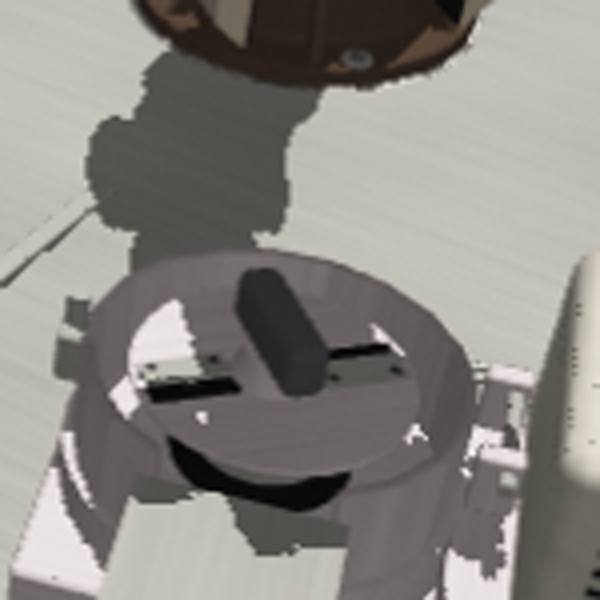

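Emit:
{"fn": "move_arm", "kwargs": {"steps": [[-50,15,0,0],[-100,30,0,0],[-150,45,0,0],[-200,60,0,0],[-250,75,0,0],[-266,78,0,0],[-266,78,0,0],[-266,78,0,0],[-266,78,0,0]]}}

```text
clock: 27.98
position: [0.4017, -0.0248, 0.4841]
ee_rot: [-2.868, -1.28, 0.0]
force: [0.7, 0.2, -0.1]
width: 1.003
```

Run:
```python
from meas import *
tool()
for n in("top","scene"):cv2.imwrite(f"pics/{n}11.png",arm.get_image(n)[:,:,::-1])
a=cv2.imread("pics/top11.png")[160:265,140:245]
b=cv2.imread("pics/scene11.png")[110:310,220:540]
cv2.imwrite("pics/m1.png",cv2.resize(a,None,fx=5.5,fy=5.5,interpolation=cv2.INTER_CUBIC))
cv2.imwrite("pics/m2.png",cv2.resize(b,None,fx=2.5,fy=2.5,interpolation=cv2.INTER_CUBIC))
```

```text
t 27.975 grasp [ 0.4016 -0.0247  0.3251] xaxis 48.11 zax [-0.  0. -1.] F [ 0.7  0.2 -0.1] w 92.1 j7 -0.82 j5 0.02
```

View pics/m1.png

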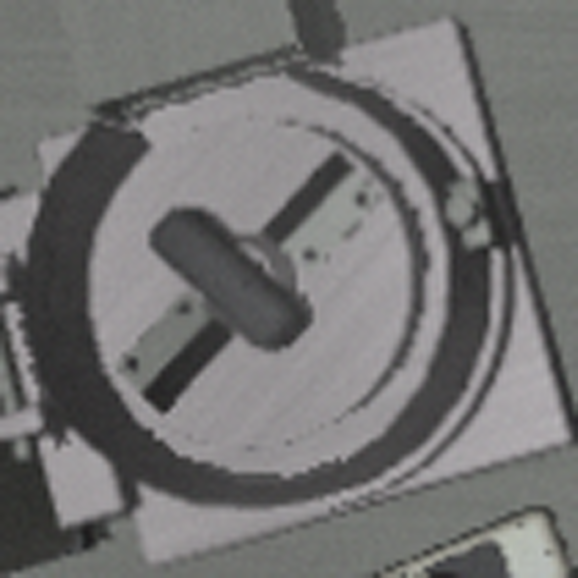

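View pics/m2.png

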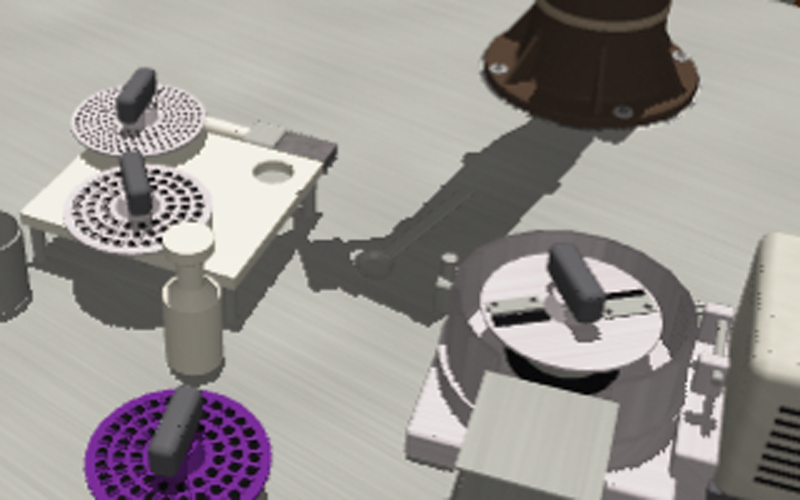

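View pics/top11.png

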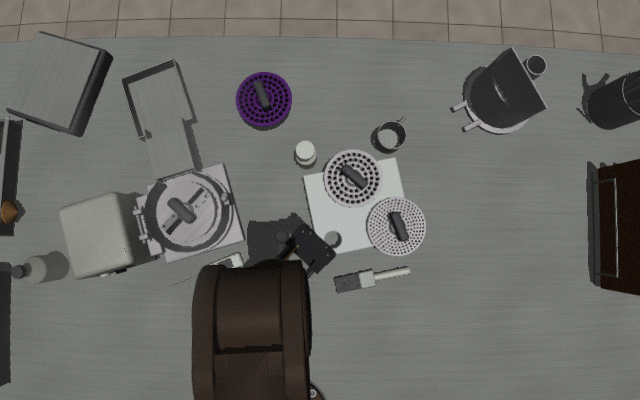

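Run:
```python
from meas import *
a,b=[cv2.cvtColor(cv2.imread(f"pics/{n}.png"),cv2.COLOR_BGR2GRAY) for n in("scene0","scene11")]
print("front plate edge col 445:",a[250:266,437],b[250:266,437])
print(arm.sign_off())
```

```text
front plate edge col 445: [ 22  84 222 218 215 129  87  76  69  11  10   9   9  32 183 185] [222 226 225 221 212 129  87  77  68  18  11   9   9  31 183 186]
the job is handed in; nothing more can be done
None
```

The changeover is done and handed in at about 28 s of the 61 s allowed. The grating disc stands in the free hole of the stand, and the slicing disc is seated home in the spindle with its slot over the dogs.

**Checks that agreed**
- **Slicer height:** it went down past the height of the dogs without touching. It made contact only at a grasp height of 0.136 m, which matches the home position. The push at contact was about 10 N. Its front plate edge lies on the same scene-image rows as the seated grater's did at the start.
- **Grater:** it was lowered to contact at about 8 N before release, and the last pictures show it level in the hole.
- **Other objects:** in the last pictures the shredder and the other things look where they were.

**Checks that disagreed**
- **Jaw opening:** on every grasp it read about 25 mm on the 22 mm grip bars, probably an offset in the reading.
- **Grater bar angle:** in the images it lay about 6° off the tool angle when held. I therefore set the slicer's angle from the dogs seen in both cameras (47 to 48.5°) and from its knives, not from the tool angle at the grater grasp.
- **Extra handling:** I re-gripped the grater once while it was still seated. I also turned the tool by up to about 11° around then, which may have turned the spindle slightly.

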